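# Clear the bottle, set the device shell in the work holder and snap the arm over

### The arm

A 7-joint arm with a two-finger parallel gripper is mounted at the origin on the work surface; the furniture and walls round the work are solid. World frame = base frame: x ahead of the robot, y to its left, z up, the work surface at z = 0. Lengths are in m, angles in rad, forces in N, time in s.
With the tool pointing down it reaches from about 0.425 to 0.875 m from the base axis. Payload 4.7 kg.
Tool frame: the origin (TCP) lies at the very end of the fingers, on their centre line; the grasp point (between the pads) lies 19 mm behind it; z points along the fingers, y is the line along which they close (so a half turn about z gives the same grasp; the last joint's range is limited). The gripper opens to 87 mm and grips with 3 to 60 N. Pads are 19 mm wide; open, the fingers measure 117 mm over their backs; the gripper's body (75 mm by 190 mm) begins 51 mm behind the grasp point.
Start: joints at [1.187, 0.321, -0.07, 1.45, 0.023, 1.371, -0.057], TCP at [0.252, -0.599, 0.223] pointing down, gripper open.
Joint ranges: [-2.86, 2.86], [-0.3, 2.09], [-1.38, 1.24], [0.06, 2.45], [-1.56, 4.7], [0.09, 2.05], [-2.69, 2.69]. Speed limits (rad/s): [2.57, 2.57, 3.14, 3.14, 3.14, 3.14, 3.14].

### API

Orientations are given as a rotation vector (axis times angle).
In Python, from bench import ctrl, get_image, job gives the robot as it stands.
- The arm moves only by the shell command python3 -m crank 'ROWS' [FORCE]. ROWS is JSON, a list that holds one entry, the list of rows, each a list of 5 numbers: the shift along the tool's x, y, z in mm, then the turn about the tool's z in rad, then the closure, from -1 (fully open) to 1 (shut), so that 0 is half open. A call has 1 to 10 rows; each row shifts and turns the commanded pose from where the row before left it, along the tool's axes as they then stand; what a row does not reach is not made up. A row lasts 1/12 s, in which the tool goes at most 41.7 mm and 7.16 degrees, less where a joint would pass 70% of its speed; a pose out of reach is approached as far as the arm can. A call with a gripper value outside its range is refused whole. The fingers move at their own pace and stop on an object; FORCE is the grip in N (left out, the last holds). Time passes only in rows, so rows that do not move let the fingers close. It gives the time, the measured TCP pose, the force, the opening and the grip force at its end, in the units of the state.
- ctrl.get_state(): the state, without advancing time (a new reading comes with each control period).
- get_image(name): name is "scene" or "top"; returns a dict with "pixels" (384x512x3 uint8, red, green, blue), "fx", "fy", "cx", "cy" (pixels), "T" (4x4, takes a point from camera to world coordinates). Camera axes: x right, y down, z forward; pixel columns grow to the right and rows downward; lengths in m; the calibration is good to about 2 mm. A picture is of the moment at which its call begins. There is no depth.
- job.close_job(): hands the job in; it is judged then, once.
The state is a dict: "time": time; "joint_positions": joint angles; "qd": joint speeds; "joint_torque": joint torques, N m; "position": TCP position; "tool_rot": TCP orientation; "ft_force": force on the tool from outside, world axes, zero at the start; "torque": the same for the moment, N m; "grip_width": opening from 0.0 (shut) to 1.0 (fully open); "grip_force": force on a finger pad.
Only numpy, scipy, OpenCV 4.12 (cv2) and the standard library are available. Lean on these libraries where they do the work, as an engineer would, in place of code of your own. Each camera call takes 0.05 s, during which the arm holds its last target. There are 200 camera calls.

### The job

The open device shell has to be clamped in the work holder, but the wash bottle was left standing in its way on the bed. Stand the bottle upright on the free bench to the right of the holder, push the shell over the bed until it sits fully home against both the back rail and the end stop, and only then push the thumb post of the drawn-back arm so that the arm snaps over and holds the shell there. Keep the bottle upright throughout and leave everything else where it is.

Things in the scene. Friction and masses are not known exactly. Their poses are not given: they have to be found in the camera images.
- holder: Fixed work holder: flat grey bed plate on feet, bed top 32 mm above the bench. Origin on the bench under the bed; x points away from the robot, y to the left (turned by its yaw), bed from x -100 to 100 and y -158 to 128 mm. Back rail on its far edge, end stop at its left, sprung arm at its right. The bench about x 0.46..0.56, y -0.38..-0.28 m (world, right of the holder) is free for the bottle.
- corner (a point): Inner corner of the two fixed edges, on the bed, at holder x = 85, y = 110 mm; axes as the holder's. From here the inner face of the back rail (13 mm thick, 14 mm high over the bed) runs 219 mm to the right (-y) and that of the end stop (14 mm thick, 14 mm high) 135 mm towards the robot (-x).
- shell: Open device half with bare circuit board, 147 x 90 mm, walls 13 mm high, 0.10 to 0.18 kg, loose and askew on the bed. Origin mid underside; x along its length to the right (holder -y), y towards the rail. Long sides 45 mm from the origin, left end 72, right end 74 mm. Home (touching rail and end stop, square): origin at holder (40, 37.5) mm. Slides at under 2 N; too wide to grasp, push its sides.
- wash_bottle: White wash bottle with pointed cap, closed; 44 mm diameter up to 96 mm, cap and nozzle 28 mm wide up to 134 mm; 0.08 to 0.15 kg. Stands upright on the bed between shell and back rail. Origin at the centre of its underside, z up.
- pivot (a point): Pivot axis of the curved arm at the right of the bed (holder x = 30, y = -130 mm), 12 mm above the bed. The hub is 25 mm in diameter and 23 mm high over the bed; its spring strut behind it, towards the rail, stands up to 31 mm over the bed.
- clip_arm (a joint): Curved steel arm, rad: 0 = drawn back, tip towards the robot, held there by its spring; grows as it turns clockwise (from above) over the bed. Over-centre spring: below 0.60 pushes back (about 4 N at the thumb post at 0, falling to none), past 0.60 it snaps over by itself. It bears on the near side of a shell that is home at about 1.20; empty, it stops at 1.28. Bar 9 mm wide, 9-15 mm over the bed.
- thumb_post (a point): Middle of the upright black thumb post on the arm: 14 mm diameter, from 20 to 42 mm above the bed (this point 32 mm above it), 113 mm from the pivot. Arm drawn back: at holder (-76, -168) mm, off the right edge of the bed; at 0.60 rad: (-79, -102) mm. So it is pushed nearly straight along the holder's +y, by 70 mm or more.
- tin: Bystander: round screw tin, 47 mm diameter, 23 mm high, on the bench at the right, towards the robot. Origin under its centre.
- brush: Bystander: black brush on the bench between robot and holder, at the left, 125 mm long, 22 mm high. Origin under its middle.
- torch: Bystander: torch standing on its head behind the holder, 43 mm diameter, 122 mm high. Origin under its centre.
- spool: Bystander: solder spool behind the holder at the left, 55 x 74 mm, 42 mm high. Origin under its centre.
Not all that is in view belongs to the job. Leave any pink look-alike of the wash_bottle alone.

How it is judged:
By the outcome, as a careful person would: the job done as asked, in the order asked, and still so for the second after the job is handed in, with the robot touching nothing.
It also fails if it takes over 70 s, if anything falls off the work surface, if the arm or the gripper's body presses on something with over 40 N, if the wrist force passes 120 N, or if a joint passes its speed limit or range.

## Working session

There is one attempt and no reset: what is moved stays moved. The work goes in short steps, Python scripts to look and compute and a shell command to move; the robot and the scene stay as the last step left them, time stands still between calls to the robot, and variables do not carry over. Pictures are saved under pics/ and viewed, at most 10 in all, crops included, and the job is handed in when it is done.

```bash
ls; mkdir -p pics; cat > h.py <<'E'
import numpy as np, cv2
from bench import ctrl, get_image, job
from scipy.spatial.transform import Rotation as R
def snap(n,f):
    im=get_image(n); cv2.imwrite(f,cv2.cvtColor(im['pixels'],cv2.COLOR_RGB2BGR)); return im
def ray(im,u,v,z):
    T=np.array(im['T']); d=T[:3,:3]@np.array([(u-im['cx'])/im['fx'],(v-im['cy'])/im['fy'],1]); o=T[:3,3]
    return o+d*(z-o[2])/d[2]
def proj(im,p):
    T=np.array(im['T']); q=T[:3,:3].T@(np.array(p)-T[:3,3]); return np.array([im['fx']*q[0]/q[2]+im['cx'],im['fy']*q[1]/q[2]+im['cy']])
E
python3 - <<'E'
from h import *
for n in('top','scene'):
    im=snap(n,f'pics/{n}0.png'); print(n,im['fx'],im['cx'],im['cy'],np.round(im['T'],4).tolist())
a=[cv2.imread(f'pics/{n}0.png') for n in('top','scene')]
s=ctrl.get_state(); print({k:np.round(v,3).tolist() for k,v in s.items()})
print(R.from_rotvec(s['tool_rot']).as_matrix().round(3))
E
```

```text
pics
top 396.5042577360619 248.58457249735676 192.58261193950187 [[-0.0241, -0.9829, 0.1824, 0.3496], [-0.9997, 0.0243, -0.0013, -0.0748], [-0.0032, -0.1824, -0.9832, 1.0358], [0.0, 0.0, 0.0, 1.0]]
scene 430.9999178752842 253.46851465710975 185.77340433426534 [[-0.7896, -0.382, 0.4802, 0.0058], [-0.6135, 0.4992, -0.6118, 0.6409], [-0.006, -0.7777, -0.6286, 0.801], [0.0, 0.0, 0.0, 1.0]]
{'time': 0.1, 'joint_positions': [1.187, 0.322, -0.07, 1.452, 0.023, 1.371, -0.057], 'qd': [0.0, -0.002, -0.0, -0.003, 0.001, -0.001, 0.0], 'joint_torque': [0.0, -49.257, -0.406, -31.34, -0.064, 0.039, 0.0], 'position': [0.252, -0.599, 0.222], 'tool_rot': [-3.078, -0.62, 0.001], 'ft_force': [0.207, -0.457, 0.215], 'torque': [-0.029, 0.046, -0.049], 'grip_force': 0.0, 'grip_width': 0.998}
[[ 0.922  0.387 -0.001]
 [ 0.387 -0.922  0.002]
 [-0.    -0.002 -1.   ]]
```

View pics/top0.png

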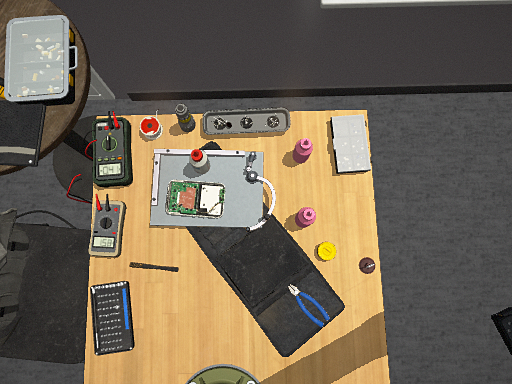

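View pics/scene0.png

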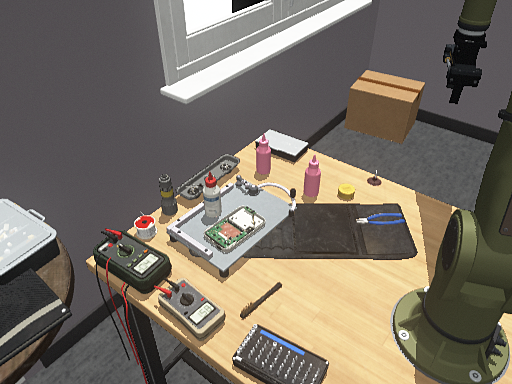

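Candidates for the wash bottle: the white one with a red cap on the bed at top (198,160), scene (212,195), and the pink ones at top (303,150) and (306,216). The description fits the white one on the bed. Next is a close crop.

```bash
python3 - <<'E'
from h import *
im=get_image('top')
a=cv2.imread('pics/top0.png')[140:240,140:290]; cv2.imwrite('pics/c1.png',cv2.resize(a,None,fx=5.3,fy=5.3,interpolation=cv2.INTER_CUBIC))
b=cv2.imread('pics/scene0.png')[160:280,155:305]; cv2.imwrite('pics/c2.png',cv2.resize(b,None,fx=5,fy=5,interpolation=cv2.INTER_CUBIC))
for p in [(.46,-.28,0),(.46,-.38,0),(.56,-.28,0),(.56,-.38,0)]: print(p,proj(im,p))
E
```

```text
(0.46, -0.28, 0) [327.1248001  221.35830585]
(0.46, -0.38, 0) [365.26750161 220.4277538 ]
(0.56, -0.28, 0) [324.86476202 183.9922798 ]
(0.56, -0.38, 0) [362.34959515 183.08237644]
```

View pics/c1.png

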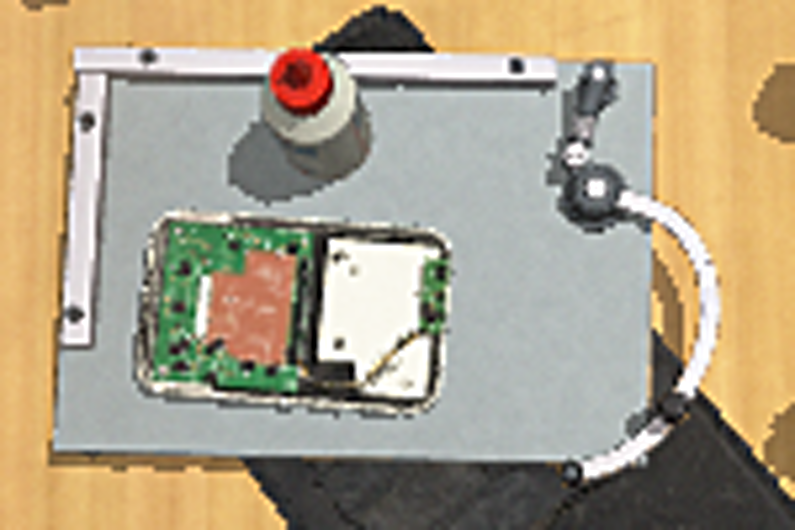

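View pics/c2.png

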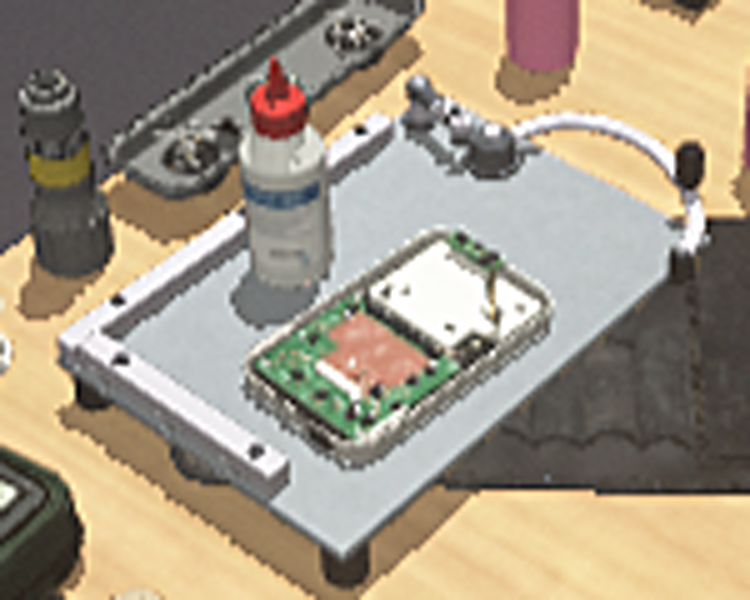

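```bash
cat >> h.py <<'E'
from scipy.optimize import least_squares
def c1(U,V): return 140+(U+.5)/5.3-.5,140+(V+.5)/5.3-.5
def c2(U,V): return 155+(U+.5)/5-.5,160+(V+.5)/5-.5
def H(p,xy):  # p=(x,y,yaw)
    c,s=np.cos(p[2]),np.sin(p[2]); return np.array([p[0]+c*xy[0]-s*xy[1],p[1]+s*xy[0]+c*xy[1]])
E
python3 - <<'E'
from h import *
t=get_image('top'); s=get_image('scene')
obs=[(t,c1(52,452),(-.1,.128,.032)),(t,c1(652,63),(.1,-.158,.032)),(t,c1(103,76),(.085,.110,.046)),(t,c1(75,49),(.098,.124,.046)),(t,c1(596,188),(.03,-.13,.055)),
 (s,c2(340,557),(-.1,.128,.032)),(s,c2(105,333),(.085,.110,.046)),(s,c2(65,338),(.098,.124,.046)),(t,c1(556,58),(.098,-.109,.046))]
f=lambda p:np.concatenate([proj(i,[*H(p,q[:2]),q[2]])-np.array(u) for i,u,q in obs])
r=least_squares(f,[.57,0,0]); print('holder',r.x.round(4)); print(r.fun.reshape(-1,2).round(1).tolist()); h=r.x
print('tip',ray(t,*c1(297,72),.166),ray(s,*c2(273,60),.166)); print('base c',ray(t,*c1(333,150),.032),ray(s,*c2(287,272),.032))
print('shell corners')
sh=[(c1(150,393),.034),(c1(420,413),.034),(c1(160,215),.045),(c1(450,236),.045)]
for u,z in sh:
    w=ray(t,*u,z); d=w[:2]-h[:2]; print(w.round(4), 'holder', H((0,0,-h[2]),d).round(4))
for n,u,z in [('post',c1(668,402),.074),('post_s',None,.074),('tinpink',(306,216),.0)]:
    if u is None: w=ray(s,*c2(690,143),.074)
    else: w=ray(t,*u,z)
    print(n,w.round(4),H((0,0,-h[2]),w[:2]-h[:2]).round(4))
for n,u,z in [('pink2 s',(312,194),0),('pink1 s',(263,173),0),('tin s',(346,194),.01),('torch s',(168,212),0)]: print(n,ray(s,*u,z).round(3))
print('post nominal',H(h,(-.076,-.168)),'home',H(h,(.04,.0375)))
E
```

```text
holder [ 0.5514  0.0461 -0.0441]
[[-0.3, 0.6], [0.2, 0.1], [0.4, -0.2], [0.6, -0.1], [-0.3, 0.3], [1.1, 0.2], [-1.0, -0.3], [-0.7, -0.6], [-0.4, -0.1]]
tip [0.60501959 0.04225925 0.166     ] [0.61074245 0.0450504  0.166     ]
base c [0.604181   0.04257656 0.032     ] [0.60742083 0.05178311 0.032     ]
shell corners
[0.4857 0.1306 0.034 ] holder [-0.0694  0.0816]
[0.4729 0.001  0.034 ] holder [-0.0765 -0.0485]
[0.5707 0.1247 0.045 ] holder [0.0158 0.0794]
[ 0.5569 -0.0152  0.045 ] holder [ 0.0081 -0.0609]
post [ 0.4703 -0.1163  0.074 ] [-0.0739 -0.1658]
post_s [ 0.4721 -0.122   0.074 ] [-0.0718 -0.1714]
tinpink [ 0.4755 -0.2254  0.    ] [-0.0639 -0.2746]
pink2 s [ 0.46  -0.212  0.   ]
pink1 s [ 0.633 -0.206  0.   ]
tin s [ 0.378 -0.26   0.01 ]
torch s [0.734 0.095 0.   ]
post nominal [ 0.46809524 -0.11842023] home [0.59303625 0.08176967]
```

```bash
cat >> h.py <<'E'
HP=(.5514,.0461,-.0441)
def toH(w): return H((0,0,-HP[2]),np.array(w[:2])-HP[:2])
def to(w):
    s=ctrl.get_state(); M=R.from_rotvec(s['tool_rot']).as_matrix(); d=M.T@(np.array(w)-s['position'])*1000
    print('delta tool mm',d.round(1),'turn to holder',round(float(np.arctan2(M[1,0],M[0,0])-HP[2]),4))
def st():
    s=ctrl.get_state(); M=R.from_rotvec(s['tool_rot']).as_matrix()
    print('t',s['time'],'w',np.round(s['position'],4),'holder mm',(toH(s['position'])*1000).round(1),'F',np.round(s['ft_force'],1),'grip',round(s['grip_width'],3),round(s['grip_force'],1),'tz',M[:,2].round(4),'turn',round(float(np.arctan2(M[1,0],M[0,0])-HP[2]),4))
E
python3 -m crank '[[[0,0,0,0.11,-1],[0,0,0,0.11,-1],[0,0,0,0.11,-1],[0,0,0,0.11,-1],[0,0,0,0,-1]]]' 10
python3 -c "
from h import *
st(); to((.606,.045,.20))"
```

```text
time: 0.67
position: [0.2517, -0.5992, 0.2224]
tool_rot: [-3.141, 0.071, 0.0]
ft_force: [-1.1, -0.2, -0.4]
grip_width: 1.002
grip_force: 0.0
t 0.6667 w [ 0.2517 -0.5992  0.2224] holder mm [-270.9 -657.9] F [-1.1 -0.2 -0.4] grip 1.002 0.0 tz [-2.e-04  1.e-04 -1.e+00] turn -0.0009
delta tool mm [ 325.  -659.5   22.4] turn to holder -0.0009
```

```bash
python3 -m crank '[[[16,-33,0,0,-1],[16,-33,0,0,-1],[16,-33,0,0,-1],[16,-33,0,0,-1],[16,-33,0,0,-1],[16,-33,0,0,-1],[16,-33,0,0,-1],[16,-33,0,0,-1],[16,-33,0,0,-1],[16,-33,0,0,-1]]]' >/dev/null
python3 -m crank '[[[16,-33,0,0,-1],[16,-33,0,0,-1],[16,-33,0,0,-1],[16,-33,0,0,-1],[16,-33,0,0,-1],[16,-33,0,0,-1],[16,-33,0,0,-1],[16,-33,0,0,-1],[0,0,0,0,-1],[0,0,0,0,-1]]]' >/dev/null
python3 -c "
from h import *
st(); to((.606,.045,.20))"
```

```text
t 2.3333 w [ 0.565  -0.0149  0.2224] holder mm [ 16.2 -60.3] F [ 0.1 -1.2 -0.9] grip 1.0 0.0 tz [-2.0e-04  1.1e-03 -1.0e+00] turn 0.0102
delta tool mm [ 39.  -61.2  22.4] turn to holder 0.0102
```

```bash
python3 -m crank '[[[13,-20,0,0,-1],[13,-20,0,0,-1],[13,-21,0,0.01,-1],[0,0,0,0,-1],[0,0,0,0,-1]]]' >/dev/null
python3 - <<'E'
from h import *
st(); to((.606,.045,.102))
t=snap('top','pics/top1.png'); s=snap('scene','pics/sc1.png')
a=cv2.imread('pics/top1.png')[130:210,150:250]; b=cv2.imread('pics/sc1.png')[140:240,165:265]
cv2.imwrite('pics/m1.png',np.hstack([cv2.resize(x,(400,400*x.shape[0]//x.shape[1]),interpolation=cv2.INTER_CUBIC)[:320] for x in (a,b)]))
E
```

```text
t 2.75 w [0.606  0.0412 0.2221] holder mm [54.7 -2.5] F [-0.4 -0.8  0.5] grip 0.999 0.0 tz [-9.e-04 -3.e-04 -1.e+00] turn -0.0055
delta tool mm [-1.000e-01 -3.800e+00  1.201e+02] turn to holder -0.0055
```

View pics/m1.png

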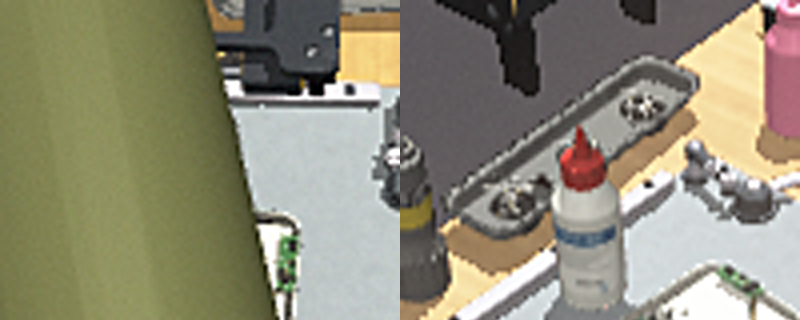

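The top view is blocked by the arm. The scene view shows the bottle standing free under the gripper, tip at crop (578,128). I'll descend and grip.

```bash
python3 -m crank '[[[0,-4,20,0,-1],[0,0,20,0,-1],[0,0,20,0,-1],[0,0,20,0,-1],[0,0,20,0,-1],[0,0,18,0,-1],[0,0,0,0,-1],[0,0,0,0,-1]]]' >/dev/null
python3 -c "
from h import *
st()"
python3 -m crank '[[[0,0,0,0,0.2],[0,0,0,0,0.4],[0,0,0,0,0.6],[0,0,0,0,0.8],[0,0,0,0,0.8],[0,0,0,0,0.8],[0,0,0,0,0.8]]]' 10 >/dev/null
python3 -c "
from h import *
st()"
```

```text
t 3.5167 w [0.6054 0.0433 0.104 ] holder mm [54.  -0.4] F [ 0.6 -0.8  0.4] grip 0.996 0.0 tz [-0.0021 -0.0011 -1.    ] turn -0.0098
t 4.1 w [0.6064 0.0454 0.1047] holder mm [55.   1.7] F [-0.6  0.4 -0. ] grip 0.557 0.0 tz [ 2.e-04 -1.e-04 -1.e+00] turn -0.008
```

```bash
python3 -m crank '[[[0,0,0,0,0.8],[0,0,0,0,0.8],[0,0,0,0,0.8],[0,0,0,0,0.8],[0,0,0,0,0.8],[0,0,0,0,0.8],[0,0,0,0,0.8]]]' 12 >/dev/null
python3 - <<'E'
from h import *
st();snap('scene','pics/sc2.png')
E
```

```text
t 4.6833 w [0.6064 0.0453 0.1046] holder mm [54.9  1.6] F [-0.7  0.1  1. ] grip 0.502 12.0 tz [ 1.e-04 -1.e-04 -1.e+00] turn -0.0081
```

Gripped, with the opening at 43.7 mm, which matches the body. Lifting.

```bash
python3 -m crank '[[[0,0,-4,0,0.8],[0,0,-10,0,0.8],[0,0,-20,0,0.8],[0,0,-25,0,0.8],[0,0,-25,0,0.8],[0,0,-25,0,0.8],[0,0,-25,0,0.8],[0,0,-15,0,0.8],[0,0,0,0,0.8],[0,0,0,0,0.8]]]' 15 >/dev/null
python3 -c "
from h import *
st();to((.51,-.34,.255))"
```

```text
t 5.5667 w [0.6067 0.0456 0.2545] holder mm [55.3  1.9] F [-0.8 -0.5 -1.3] grip 0.502 15.0 tz [ 2.e-03 -1.e-04 -1.e+00] turn -0.0079
delta tool mm [-76.5 390.1  -0.6] turn to holder -0.0079
```

```bash
python3 -m crank '[[[-2,12,0,0,0.8],[-5,24,0,0,0.8],[-6,30,0,0,0.8],[-6,30,0,0,0.8],[-6,30,0,0,0.8],[-6,30,0,0,0.8],[-6,30,0,0,0.8],[-6,30,0,0,0.8],[-6,30,0,0,0.8],[-6,30,0,0,0.8]]]' >/dev/null
python3 -m crank '[[[-6,30,0,0,0.8],[-6,30,0,0,0.8],[-6,30,0,0,0.8],[-3,18,0,0,0.8],[-1,6,0,0,0.8],[0,0,0,0,0.8],[0,0,0,0,0.8]]]' >/dev/null
python3 -c "
from h import *
st();to((.51,-.34,.08))"
```

```text
t 6.9833 w [ 0.5089 -0.3388  0.2524] holder mm [ -25.5 -386.4] F [ 0.3  0.5 -0.7] grip 0.502 15.0 tz [-0.0012  0.0022 -1.    ] turn -0.0075
delta tool mm [  1.4   1.5 172.4] turn to holder -0.0075
```

```bash
python3 -m crank '[[[0,0,10,0,0.8],[0,0,22,0,0.8],[0,0,25,0,0.8],[0,0,25,0,0.8],[0,0,25,0,0.8],[0,0,25,0,0.8],[0,0,22,0,0.8],[0,0,14,0,0.8],[0,0,4,0,0.8],[0,0,0,0,0.8]]]' >/dev/null
python3 -c "
from h import *
st()"
python3 -m crank '[[[0,0,2,0,0.8],[0,0,2,0,0.8],[0,0,2,0,0.8],[0,0,1,0,0.8],[0,0,0,0,0.8]]]' >/dev/null
python3 -c "
from h import *
st()"
```

```text
t 7.8167 w [ 0.5088 -0.3377  0.0799] holder mm [ -25.7 -385.3] F [-0.7 -0.6  0. ] grip 0.505 15.0 tz [-0.0023  0.0023 -1.    ] turn -0.0055
t 8.2333 w [ 0.5092 -0.3402  0.0748] holder mm [ -25.1 -387.8] F [ 0.2 -0.  -1.3] grip 0.504 15.0 tz [ 4.e-04 -4.e-04 -1.e+00] turn -0.0082
```

```bash
python3 -m crank '[[[0,0,1,0,0.8],[0,0,1,0,0.8],[0,0,1,0,0.8],[0,0,0,0,0.8],[0,0,0,0,0.8]]]' >/dev/null
python3 -c "
from h import *
st()"
```

```text
t 8.65 w [ 0.5096 -0.3404  0.0725] holder mm [ -24.7 -387.9] F [-1.2  0.7  5.5] grip 0.502 14.9 tz [ 1.1e-03 -8.0e-04 -1.0e+00] turn -0.0082
```

```bash
python3 -m crank '[[[0,0,0,0,-0.1],[0,0,0,0,-0.3],[0,0,0,0,-0.6],[0,0,0,0,-1],[0,0,0,0,-1],[0,0,0,0,-1],[0,0,0,0,-1],[0,0,0,0,-1],[0,0,0,0,-1]]]' >/dev/null
python3 -c "
from h import *
st()"
python3 -m crank '[[[0,0,-8,0,-1],[0,0,-20,0,-1],[0,0,-25,0,-1],[0,0,-25,0,-1],[0,0,-25,0,-1],[0,0,-25,0,-1],[0,0,0,0,-1],[0,0,0,0,-1]]]' >/dev/null
python3 - <<'E'
from h import *
st();t=snap('top','pics/top3.png');snap('scene','pics/sc3.png')
a=cv2.imread('pics/top3.png')[130:260,140:390]; b=cv2.imread('pics/sc3.png')[120:260,240:420]
cv2.imwrite('pics/m3.png',np.hstack([cv2.resize(a,(500,260)),cv2.resize(b,(300,260))]))
w=H(HP,(-.030,.013));print(w); to([.43,.05,.1])
E
```

```text
t 9.4 w [ 0.5091 -0.3401  0.0715] holder mm [ -25.3 -387.7] F [ 0.1  0.4 -0.9] grip 0.984 0.0 tz [-0.e+00 -1.e-04 -1.e+00] turn -0.0081
t 10.0667 w [ 0.5102 -0.3407  0.2022] holder mm [ -24.1 -388.2] F [-0.4 -0.3 -0.1] grip 1.0 0.0 tz [ 0.0036 -0.0028 -1.    ] turn -0.008
[0.52200228 0.06040993]
delta tool mm [ -98.9 -385.3   99.3] turn to holder -0.0081
```

View pics/m3.png

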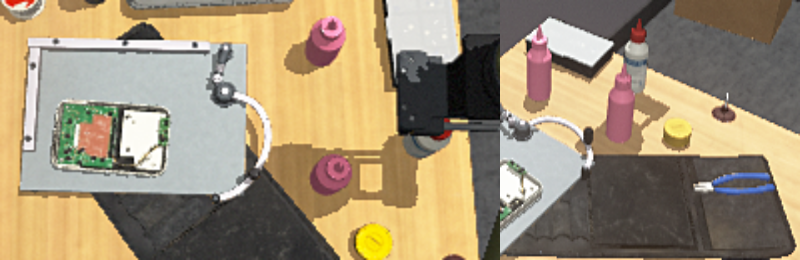

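Bottle stands upright at crop (430,140), clear of everything else. Next is the shell: I'll push its near side with the open fingers, both tips square to the holder.

```bash
python3 -m crank '[[[-6,-30,0,-0.008,-1],[-6,-30,0,0,-1],[-6,-30,0,0,-1],[-6,-30,0,0,-1],[-6,-30,0,0,-1],[-6,-30,0,0,-1],[-6,-30,0,0,-1],[-6,-30,0,0,-1],[-6,-30,0,0,-1],[-6,-30,0,0,-1]]]' >/dev/null
python3 -m crank '[[[-6,-30,0,0,-1],[-6,-30,0,0,-1],[-6,-30,0,0,-1],[-4,-11,0,0,-1],[0,0,0,0,-1],[0,0,0,0,-1]]]' >/dev/null
python3 - <<'E'
from h import *
st(); to([*H(HP,(-.106,.013)),.037])
E
```

```text
t 11.5 w [0.4447 0.0634 0.1989] holder mm [-107.3   12.6] F [ 0.3 -0.5 -0.5] grip 0.997 0.0 tz [-0.0012 -0.001  -1.    ] turn 0.0005
delta tool mm [  1.5  -0.6 161.9] turn to holder 0.0005
```

```bash
python3 -m crank '[[[0,0,20,0,-1],[0,0,25,0,-1],[0,0,25,0,-1],[0,0,25,0,-1],[0,0,25,0,-1],[0,0,20,0,-1],[0,0,14,0,-1],[0,0,7,0,-1],[0,0,0,0,-1],[0,0,0,0,-1]]]' >/dev/null
python3 - <<'E'
from h import *
st(); snap('top','pics/top4.png')
E
python3 -m crank '[[[5,0,0,0,-1],[5,0,0,0,-1],[5,0,0,0,-1],[5,0,0,0,-1],[5,0,0,0,-1],[5,0,0,0,-1],[5,0,0,0,-1],[0,0,0,0,-1]]]' >/dev/null
python3 - <<'E'
from h import *
st();snap('top','pics/top5.png');snap('scene','pics/sc5.png')
a=cv2.imread('pics/top5.png')[140:240,140:290]; b=cv2.imread('pics/sc5.png')[160:280,155:305]
cv2.imwrite('pics/m5.png',np.hstack([cv2.resize(x,(400,320),interpolation=cv2.INTER_CUBIC) for x in(a,b)]))
E
```

```text
t 12.3333 w [0.4453 0.0631 0.0385] holder mm [-106.7   12.3] F [1.  0.5 0.5] grip 1.001 0.0 tz [-6.e-04 -0.e+00 -1.e+00] turn -0.0018
t 13.05 w [0.4813 0.0628 0.0386] holder mm [-70.8  13.6] F [ 0.8 -0.6  0.6] grip 1.003 0.0 tz [ 9.e-04  7.e-04 -1.e+00] turn -0.0001
```

View pics/m5.png

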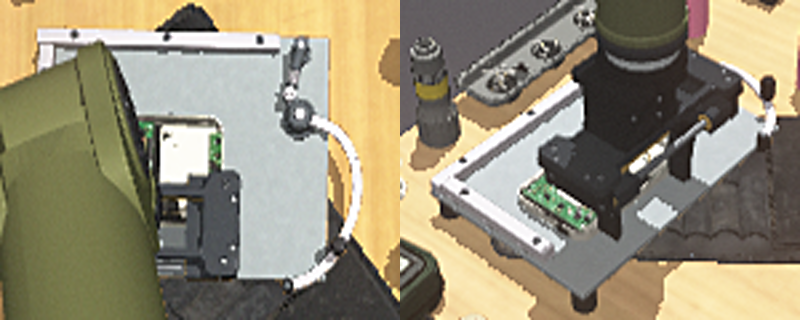

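The fingertips are behind the shell's near side, which is now about square. Pushing on to the rail.

```bash
python3 -m crank '[[[5,0,0,0,-1],[6,0,0,0,-1],[6,0,0,0,-1],[6,0,0,0,-1],[6,0,0,0,-1],[6,0,0,0,-1],[6,0,0,0,-1],[4,0,0,0,-1],[0,0,0,0,-1]]]' >/dev/null
python3 -c "
from h import *
st()"
python3 -m crank '[[[2,0,0,0,-1],[2,0,0,0,-1],[2,0,0,0,-1],[0,0,0,0,-1]]]' >/dev/null
python3 -c "
from h import *
st()"
```

```text
t 13.9 w [0.5263 0.0606 0.0386] holder mm [-25.7  13.4] F [0.4 0.2 0.4] grip 1.002 0.0 tz [ 1.e-03  5.e-04 -1.e+00] turn -0.0004
t 14.2333 w [0.5313 0.0603 0.0386] holder mm [-20.7  13.4] F [-0.2 -0.4 -0.6] grip 1.0 0.2 tz [ 4.e-04 -1.e-04 -1.e+00] turn -0.0
```

```bash
python3 -m crank '[[[2,0,0,0,-1],[2,0,0,0,-1],[0,0,0,0,-1]]]' >/dev/null
python3 -c "
from h import *
st()"
python3 -m crank '[[[1.5,0,0,0,-1],[0,0,0,0,-1]]]' >/dev/null
python3 -c "
from h import *
st()"
python3 -m crank '[[[1.5,0,0,0,-1],[0,0,0,0,-1]]]' >/dev/null
python3 - <<'E'
from h import *
st();snap('top','pics/top6.png');snap('scene','pics/sc6.png')
a=cv2.imread('pics/top6.png')[140:240,140:290]; b=cv2.imread('pics/sc6.png')[160:280,155:305]
cv2.imwrite('pics/m6.png',np.hstack([cv2.resize(x,(400,320),interpolation=cv2.INTER_CUBIC) for x in(a,b)]))
E
```

```text
t 14.4833 w [0.5355 0.0601 0.0386] holder mm [-16.5  13.3] F [-0.8 -0.1 -0.7] grip 0.998 0.2 tz [ 7.e-04  0.e+00 -1.e+00] turn -0.0001
t 14.65 w [0.5367 0.0601 0.0385] holder mm [-15.3  13.3] F [-0.8 -0.3  0. ] grip 1.004 0.4 tz [ 1.e-04 -1.e-04 -1.e+00] turn -0.0002
t 14.8167 w [0.5379 0.0601 0.0385] holder mm [-14.1  13.3] F [-2.1  0.4  0.5] grip 0.999 0.9 tz [-6.e-04 -1.e-04 -1.e+00] turn -0.0002
```

View pics/m6.png

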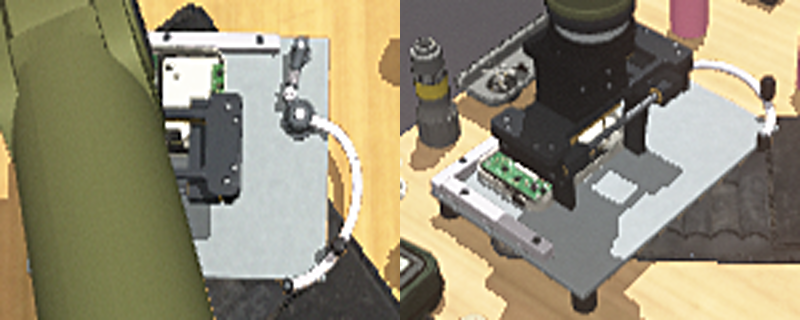

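The shell is close to the rail (top crop (190,55)), and the force is starting to rise.

```bash
python3 -m crank '[[[1,0,0,0,-1],[0,0,0,0,-1],[0,0,0,0,-1]]]' >/dev/null
python3 -c "
from h import *
st()"
python3 -m crank '[[[1,0,0,0,-1],[0,0,0,0,-1],[0,0,0,0,-1]]]' >/dev/null
python3 -c "
from h import *
st()"
```

```text
t 15.1667 w [0.538  0.0601 0.0384] holder mm [-14.   13.4] F [-4.9 -0.3  4.2] grip 1.001 2.6 tz [-2.2e-03 -4.0e-04 -1.0e+00] turn 0.0
t 15.4167 w [0.5381 0.0601 0.0383] holder mm [-13.9  13.4] F [-7.8  0.5  5. ] grip 1.0 3.8 tz [-4.1e-03 -7.0e-04 -1.0e+00] turn 0.0
```

Firm on the rail: the TCP stalled at x −14 with 8 N. I'll back off, shut the fingers and go round to the right end.

```bash
python3 -m crank '[[[-4,0,0,0,-1],[-10,0,0,0,-1],[-8,0,-10,0,-1],[0,0,-25,0,0],[0,0,-25,0,1],[0,20,0,0,1],[0,25,0,0,1],[0,25,0,0,1],[0,25,0,0,1],[0,6,0,0,1]]]' 10 >/dev/null
python3 -m crank '[[[20,0,0,0,1],[25,0,0,0,1],[25,0,0,0,1],[6,0,0,0,1],[0,0,0,0,1],[0,0,0,0,1]]]' >/dev/null
python3 - <<'E'
from h import *
st(); to([*H(HP,(.040,-.088)),.0385])
t=snap('top','pics/top7.png');s=snap('scene','pics/sc7.png')
a=cv2.imread('pics/top7.png')[140:240,140:290]; b=cv2.imread('pics/sc7.png')[160:280,155:305]
cv2.imwrite('pics/m7.png',np.hstack([cv2.resize(x,(400,320),interpolation=cv2.INTER_CUBIC) for x in(a,b)]))
E
```

```text
t 16.75 w [ 0.5889 -0.0425  0.0982] holder mm [ 41.4 -86.9] F [-1.5  0.2  0.3] grip 0.097 0.0 tz [-8.e-04  6.e-04 -1.e+00] turn 0.0008
delta tool mm [-1.3  1.2 59.7] turn to holder 0.0008
```

View pics/m7.png

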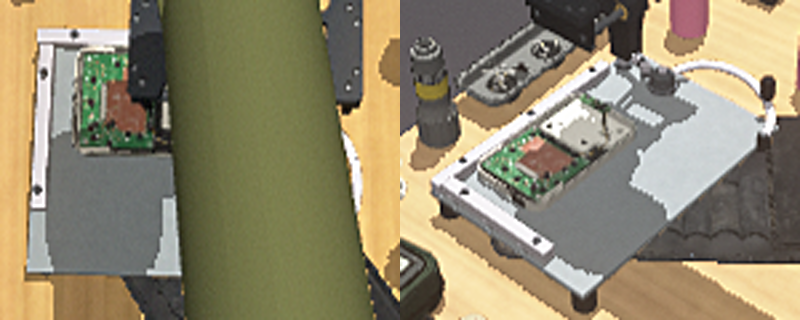

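The shell lies flush along the rail, about 25 mm short of the end stop. A quick check of its right end before I descend.

```bash
python3 - <<'E'
from h import *
t=get_image('top');s=get_image('scene')
print('near right',(toH(ray(s,155+233/2.667,160+122/2.667,.045))*1000).round(1),'near left',(toH(ray(t,140+75/2.667,140+145/3.2,.045))*1000).round(1))
st()
E
python3 -m crank '[[[0,0,10,0,1],[0,0,15,0,1],[0,0,15,0,1],[0,0,12,0,1],[0,0,7,0,1],[0,0,0,0,1],[0,0,0,0,1]]]' >/dev/null
python3 -c "
from h import *
st()"
```

```text
near right [  6.3 -56.8] near left [ 2.3 82.8]
t 16.95 w [ 0.5886 -0.0432  0.0986] holder mm [ 41.1 -87.6] F [-1.5  0.1 -0.5] grip 0.012 0.0 tz [-4.e-04 -6.e-04 -1.e+00] turn 0.0002
t 17.5333 w [ 0.5893 -0.0433  0.0392] holder mm [ 41.8 -87.6] F [ 0.8  0.6 -0.1] grip 0.004 0.0 tz [-6.e-04  1.e-04 -1.e+00] turn 0.0
```

```bash
python3 -m crank '[[[0,-4,0,0,1],[0,-4,0,0,1],[0,-4,0,0,1],[0,-4,0,0,1],[0,-4,0,0,1],[0,-4,0,0,1],[0,-4,0,0,1],[0,-2,0,0,1],[0,0,0,0,1]]]' >/dev/null
python3 -c "
from h import *
st()"
python3 -m crank '[[[0,-1.5,0,0,1],[0,-1.5,0,0,1],[0,-1,0,0,1],[0,0,0,0,1],[0,0,0,0,1]]]' >/dev/null
python3 -c "
from h import *
st()"
python3 -m crank '[[[0,-1,0,0,1],[0,-1,0,0,1],[0,0,0,0,1],[0,0,0,0,1]]]' >/dev/null
python3 -c "
from h import *
st()"
```

```text
t 18.2833 w [ 0.5911 -0.013   0.0398] holder mm [ 42.3 -57.3] F [ 0.8 -1.3  1. ] grip 0.005 0.6 tz [ 6.e-04 -2.e-04 -1.e+00] turn 0.0003
t 18.7 w [ 0.5911 -0.0091  0.0395] holder mm [ 42.1 -53.4] F [ 0.7 -1.5  0.5] grip 0.011 0.8 tz [ 2.e-04  3.e-04 -1.e+00] turn 0.0
t 19.0333 w [ 0.5911 -0.0071  0.0395] holder mm [ 42.  -51.4] F [ 1.3 -1.   1.7] grip 0.007 0.8 tz [-1.e-04  2.e-04 -1.e+00] turn 0.0001
```

```bash
python3 -m crank '[[[0,-1,0,0,1],[0,0,0,0,1],[0,0,0,0,1]]]' >/dev/null
python3 -c "
from h import *
st()"
python3 -m crank '[[[0,-1,0,0,1],[0,0,0,0,1],[0,0,0,0,1]]]' >/dev/null
python3 -c "
from h import *
st()"
python3 -m crank '[[[0,-1,0,0,1],[0,0,0,0,1],[0,0,0,0,1]]]' >/dev/null
python3 -c "
from h import *
st()"
```

```text
t 19.2833 w [ 0.591  -0.0061  0.0394] holder mm [ 41.9 -50.4] F [-0.5 -2.4  1. ] grip 0.004 0.7 tz [-2.e-04  2.e-04 -1.e+00] turn 0.0001
t 19.5333 w [ 0.5911 -0.0051  0.0395] holder mm [ 41.9 -49.4] F [-0.  -1.3  0.8] grip 0.002 0.7 tz [-1.e-04  2.e-04 -1.e+00] turn 0.0001
t 19.7833 w [ 0.5912 -0.0041  0.0395] holder mm [ 42.  -48.4] F [-0.3 -2.3  0.2] grip 0.003 0.6 tz [-1.e-04  2.e-04 -1.e+00] turn 0.0002
```

Not stalled yet, so I'll continue.

```bash
for i in 1; do :; done
python3 -m crank '[[[0,-1,0,0,1],[0,-1,0,0,1],[0,0,0,0,1],[0,0,0,0,1]]]' >/dev/null
python3 -c "
from h import *
st()"
python3 -m crank '[[[0,-1,0,0,1],[0,0,0,0,1],[0,0,0,0,1]]]' >/dev/null
python3 -c "
from h import *
st()
t=snap('top','pics/top8.png');s=snap('scene','pics/sc8.png')
a=cv2.imread('pics/top8.png')[140:200,145:235]; b=cv2.imread('pics/sc8.png')[170:250,160:280]
cv2.imwrite('pics/m8.png',np.hstack([cv2.resize(x,(400,267),interpolation=cv2.INTER_CUBIC) for x in(a,b)]))"
```

```text
t 20.1167 w [ 0.5913 -0.0023  0.0395] holder mm [ 42.  -46.5] F [-0.  -2.3 -0.2] grip 0.006 0.7 tz [-1.e-04 -0.e+00 -1.e+00] turn 0.0001
t 20.3667 w [ 0.5913 -0.0022  0.0395] holder mm [ 42.  -46.5] F [ 0.7 -3.5  1.1] grip 0.007 1.9 tz [-2.e-04 -1.e-03 -1.e+00] turn -0.0006
```

View pics/m8.png

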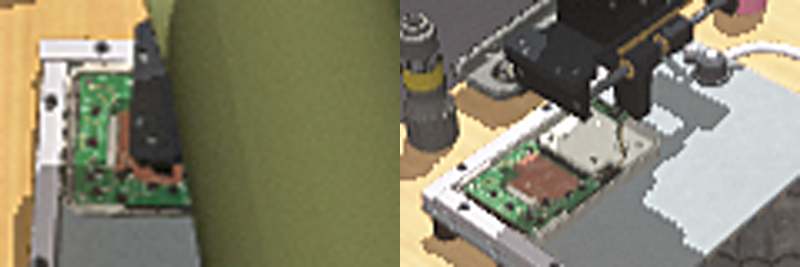

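The shell is stalled against the end stop, with its left end at top crop (75,140) touching the stop. I'll press a little more, then press it once more onto the rail with the open fingers.

```bash
python3 -m crank '[[[0,-1,0,0,1],[0,-1,0,0,1],[0,0,0,0,1],[0,0,0,0,1]]]' >/dev/null
python3 -c "
from h import *
st()"
python3 -m crank '[[[0,3,0,0,1],[0,10,0,0,1],[0,12,-5,0,1],[0,0,-20,0,1],[0,0,-25,0,1],[0,0,-15,0,1],[-25,-10,0,0,0],[-25,-20,0,0,-1],[-25,-20,0,0,-1],[-15,-20,0,0,-1]]]' >/dev/null
python3 -m crank '[[[0,-20,0,0,-1],[0,-10,0,0,-1],[0,0,0,0,-1],[0,0,0,0,-1]]]' >/dev/null
python3 -c "
from h import *
st();to([*H(HP,(-.045,.037)),.0385])"
```

```text
t 20.8 w [ 0.5913 -0.0021  0.0395] holder mm [ 42.  -46.4] F [-1.  -7.8  3. ] grip 0.006 3.7 tz [-6.0e-04 -3.3e-03 -1.0e+00] turn -0.0017
t 21.9667 w [0.5054 0.0791 0.1047] holder mm [-47.4  31. ] F [ 0.2 -0.4 -0.3] grip 0.527 0.0 tz [ 4.e-04  0.e+00 -1.e+00] turn 0.0004
delta tool mm [ 2.3 -6.  66.2] turn to holder 0.0004
```

```bash
python3 -m crank '[[[0,0,0,0,-1],[0,0,10,0,-1],[0,0,20,0,-1],[0,0,20,0,-1],[0,0,12,0,-1],[0,0,4,0,-1],[0,0,0,0,-1],[10,0,0,0,-1],[10,0,0,0,-1],[6,0,0,0,-1]]]' >/dev/null
python3 -m crank '[[[3,0,0,0,-1],[2,0,0,0,-1],[2,0,0,0,-1],[0,0,0,0,-1],[0,0,0,0,-1]]]' >/dev/null
python3 -c "
from h import *
st()"
```

```text
t 23.2167 w [0.5376 0.0781 0.0385] holder mm [-15.2  31.3] F [-0.5 -0.7 -0.3] grip 1.003 0.0 tz [-3.e-04 -2.e-04 -1.e+00] turn 0.0
```

```bash
python3 -m crank '[[[1,0,0,0,-1],[1,0,0,0,-1],[1,0,0,0,-1],[0,0,0,0,-1],[0,0,0,0,-1]]]' >/dev/null
python3 -c "
from h import *
st()"
python3 -m crank '[[[-4,0,0,0,-1],[-10,0,0,0,-1],[-10,0,0,0,-1],[0,0,-20,0,-1],[0,0,-25,0,0],[0,0,-20,0,1],[0,0,-10,0,1],[0,0,0,0,1],[0,0,0,0,1],[0,0,0,0,1]]]' >/dev/null
python3 -c "
from h import *
st();to([*H(HP,(-.076,-.205)),.0655])"
```

```text
t 23.6333 w [0.539  0.0779 0.0383] holder mm [-13.8  31.2] F [-5.5  0.2  5.1] grip 0.999 2.7 tz [-3.9e-03 -9.0e-04 -1.0e+00] turn 0.0001
t 24.4667 w [0.5158 0.0787 0.1122] holder mm [-37.  31.] F [0.  0.5 0. ] grip 0.635 0.0 tz [-1.9e-03 -5.0e-04 -1.0e+00] turn -0.0002
delta tool mm [-38.8 235.9  46.9] turn to holder -0.0002
```

The stall point matches the earlier one, so the shell is home on both faces. For the thumb post I'll turn the tool a quarter turn, which keeps the gripper body clear of the pink bottle.

```bash
python3 -m crank '[[[-4,20,-20,0,1],[-4,20,-20,0,1],[-4,20,0,0,1],[-4,20,0,0,1],[-4,20,0,0,1],[-4,20,0,0,1],[-4,20,0,0,1],[-4,20,0,0,1],[-4,20,0,0,1],[-3,20,0,0,1]]]' >/dev/null
python3 -m crank '[[[0,15,0,0,1],[0,11,0,0,1],[0,0,0,0,1],[0,0,0,0,1]]]' >/dev/null
python3 - <<'E'
from h import *
st();print(np.round(ctrl.get_state()['joint_positions'],2))
t=snap('top','pics/top9.png');s=snap('scene','pics/sc9.png')
E
```

```text
t 25.6333 w [ 0.4675 -0.1446  0.1526] holder mm [ -75.4 -194.3] F [0.1 0.  0.4] grip 0.005 0.0 tz [-0.0015  0.0014 -1.    ] turn -0.0007
[ 0.73  0.05 -0.49  1.91  0.03  1.18 -1.39]
```

```bash
python3 -m crank '[[[0,0,0,0.12,1],[0,0,0,0,1]]]' >/dev/null
python3 -c "
from h import *
st();print(np.round(ctrl.get_state()['joint_positions'],2))"
```

```text
t 25.9 w [ 0.4682 -0.1437  0.1535] holder mm [ -74.8 -193.3] F [ 0.8 -0.2 -0.5] grip 0.004 0.0 tz [-0.e+00  2.e-04 -1.e+00] turn -0.121
[ 0.73  0.05 -0.49  1.91  0.03  1.18 -1.51]
```

Positive turns lower q7, so I'll turn the other way by 1.69.

```bash
python3 -m crank '[[[0,0,0,-0.12,1],[0,0,0,-0.12,1],[0,0,0,-0.12,1],[0,0,0,-0.12,1],[0,0,0,-0.12,1],[0,0,0,-0.12,1],[0,0,0,-0.12,1],[0,0,0,-0.12,1],[0,0,0,-0.12,1],[0,0,0,-0.12,1]]]' >/dev/null
python3 -m crank '[[[0,0,0,-0.12,1],[0,0,0,-0.12,1],[0,0,0,-0.12,1],[0,0,0,-0.12,1],[0,0,0,0,1],[0,0,0,0,1]]]' >/dev/null
python3 - <<'E'
from h import *
st();print(np.round(ctrl.get_state()['joint_positions'],2));to([*H(HP,(-.077,-.197)),.061])
E
```

```text
t 27.2333 w [ 0.468  -0.1443  0.1535] holder mm [ -74.9 -193.9] F [-0.2 -0.5  0.2] grip 0.01 0.0 tz [ 0.  0. -1.] turn 1.5596
[ 0.77  0.05 -0.54  1.91  0.03  1.18  0.17]
delta tool mm [-3.1 -2.1 92.5] turn to holder 1.5596
```

```bash
python3 -m crank '[[[-3,-2,12,-0.011,1],[0,0,20,0,1],[0,0,20,0,1],[0,0,20,0,1],[0,0,15,0,1],[0,0,6,0,1],[0,0,0,0,1],[0,0,0,0,1]]]' >/dev/null
python3 -c "
from h import *
st()"
python3 -m crank '[[[4,0,0,0,1],[4,0,0,0,1],[4,0,0,0,1],[4,0,0,0,1],[4,0,0,0,1],[4,0,0,0,1],[4,0,0,0,1],[0,0,0,0,1]]]' >/dev/null
python3 -c "
from h import *
st()"
```

```text
t 27.9 w [ 0.4657 -0.1479  0.0605] holder mm [ -77.  -197.6] F [0.3 0.4 1.1] grip 0.003 0.0 tz [-2.e-04  2.e-04 -1.e+00] turn 1.5707
t 28.5667 w [ 0.4653 -0.1209  0.0605] holder mm [ -78.7 -170.7] F [-3.6 -4.5  1.6] grip 0.005 2.2 tz [-0.0031 -0.0025 -1.    ] turn 1.5709
```

```bash
python3 -m crank '[[[4,0,0,0,1],[5,0,0,0,1],[5,0,0,0,1],[5,0,0,0,1],[5,0,0,0,1],[5,0,0,0,1],[0,0,0,0,1]]]' >/dev/null
python3 -c "
from h import *
st()"
python3 -m crank '[[[5,0,0,0,1],[5,0,0,0,1],[5,0,0,0,1],[5,0,0,0,1],[5,0,0,0,1],[0,0,0,0,1]]]' >/dev/null
python3 - <<'E'
from h import *
st();snap('scene','pics/sc10.png')
E
```

```text
t 29.15 w [ 0.4659 -0.0904  0.06  ] holder mm [ -79.4 -140.1] F [-4.6 -1.9 -0.9] grip 0.006 1.9 tz [-4.5e-03 -5.0e-04 -1.0e+00] turn 1.5719
t 29.65 w [ 0.4708 -0.0642  0.0612] holder mm [ -75.6 -113.8] F [0.4 0.8 0.6] grip 0.005 0.0 tz [ 2.9e-03  8.0e-04 -1.0e+00] turn 1.5728
```

The force dropped to zero, so the arm has probably snapped over. I'll retreat up and to the right, then check by image code.

```bash
python3 -m crank '[[[-5,0,-10,0,1],[0,0,-25,0,1],[0,0,-25,0,1],[0,0,-30,0,1],[-20,0,-30,0,1],[-30,0,0,0,1],[-30,0,0,0,1],[-30,0,0,0,1],[-30,0,0,0,1],[-30,0,0,0,1]]]' >/dev/null
python3 -m crank '[[[-30,0,0,0,1],[-30,0,0,0,1],[-30,0,0,0,1],[0,0,0,0,1],[0,0,0,0,1],[0,0,0,0,1]]]' >/dev/null
python3 - <<'E'
from h import *
st(); t=snap('top','pics/top11.png');s=snap('scene','pics/sc11.png')
a0=np.arctan2(-38,-106)
def post(th): a=a0-th; return H(HP,((30+112.6*np.cos(a))/1000,(-130+112.6*np.sin(a))/1000))
for n,im in(('top',t),('scene',s)):
    g=cv2.cvtColor(im['pixels'],cv2.COLOR_RGB2GRAY).astype(int)
    g0=cv2.cvtColor(cv2.imread(f'pics/{n}0.png'),cv2.COLOR_BGR2GRAY).astype(int)
    for th in(0,.3,.6,.9,1.1,1.15,1.2,1.25,1.28):
        u,v=np.round(proj(im,[*post(th),.064])).astype(int); k=(slice(v-1,v+2),slice(u-1,u+2)); print(n,th,u,v,'now',g[k].mean().round(),'start',g0[k].mean().round())
# shell ends: predicted corner pixels at home
for xy in((-5,109.5),(-5,-36.5),(85,-36.5)): print(xy,proj(t,[*H(HP,np.array(xy)/1000),.045]).round(1),proj(s,[*H(HP,np.array(xy)/1000),.045]).round(1))
# other objects: difference from the start outside the work zone
d=np.abs(t['pixels'].astype(int)-cv2.cvtColor(cv2.imread('pics/top0.png'),cv2.COLOR_BGR2RGB)).max(2)>60
n,l,S,c=cv2.connectedComponentsWithStats(d.astype(np.uint8))
print([(S[i].tolist()) for i in range(1,n) if S[i,4]>12])
E
```

```text
t 31.0333 w [ 0.4579 -0.3306  0.1811] holder mm [ -76.8 -380.5] F [0.  0.2 0.5] grip 0.006 0.0 tz [ 9.e-04  5.e-04 -1.e+00] turn 1.5706
top 0 266 217 now 70.0 start 58.0
top 0.3 253 219 now 196.0 start 184.0
top 0.6 239 217 now 195.0 start 184.0
top 0.9 227 212 now 193.0 start 181.0
top 1.1 220 206 now 150.0 start 198.0
top 1.15 218 205 now 57.0 start 246.0
top 1.2 217 203 now 42.0 start 164.0
top 1.25 216 201 now 48.0 start 243.0
top 1.28 215 200 now 83.0 start 248.0
scene 0 293 192 now 217.0 start 50.0
scene 0.3 287 200 now 229.0 start 225.0
scene 0.6 279 206 now 204.0 start 198.0
scene 0.9 267 209 now 152.0 start 197.0
scene 1.1 258 211 now 231.0 start 198.0
scene 1.15 256 211 now 147.0 start 198.0
scene 1.2 254 211 now 52.0 start 135.0
scene 1.25 252 211 now 53.0 start 91.0
scene 1.28 250 211 now 126.0 start 115.0
(-5, 109.5) [157.5 187.9] [199.9 243.1]
(-5, -36.5) [214.7 189. ] [240.4 211.6]
(85, -36.5) [216.  154.9] [215.6 197.1]
[[424, 135, 9, 7, 18], [404, 145, 20, 28, 124], [423, 146, 5, 6, 13], [159, 149, 96, 70, 3015], [446, 152, 44, 33, 521], [331, 156, 67, 100, 2158], [243, 159, 16, 16, 110], [424, 171, 18, 18, 191], [374, 172, 18, 5, 22], [400, 174, 14, 6, 38], [257, 177, 19, 38, 241], [287, 201, 47, 74, 1498], [391, 200, 9, 9, 24], [481, 200, 17, 16, 142], [258, 215, 9, 12, 39], [246, 226, 12, 5, 31], [446, 239, 8, 5, 25], [433, 250, 14, 8, 42], [435, 260, 10, 7, 31], [423, 269, 19, 34, 189], [258, 270, 132, 114, 4818], [176, 291, 79, 93, 2661], [420, 304, 13, 12, 70], [505, 307, 7, 5, 20], [491, 311, 21, 44, 322], [399, 315, 29, 69, 665], [425, 337, 7, 3, 14], [415, 377, 5, 7, 14]]
```

```bash
python3 - <<'E'
from h import *
t=get_image('top');s=get_image('scene')
for n in('scene0','sc11','top0','top11'):
    h=cv2.cvtColor(cv2.imread(f'pics/{n}.png'),cv2.COLOR_BGR2HSV)
    for nm,lo,hi in(('pink',(155,70,60),(174,200,255)),('red',(175,190,90),(180,255,255)),('yellow',(22,200,120),(32,255,255))):
        m=cv2.inRange(h,lo,hi); k,l,S,c=cv2.connectedComponentsWithStats(m); print(n,nm,[(S[i].tolist(),c[i].round(1).tolist()) for i in range(1,k) if S[i,4]>15])
print('bottle cap expected scene',proj(s,[.509,-.340,.11]),'top',proj(t,[.509,-.34,.11]))
# shell edges in top: near edge & right end scan
im=cv2.cvtColor(cv2.imread('pics/top11.png'),cv2.COLOR_BGR2GRAY)
print(im[170,152:166].tolist(), im[170,208:224].tolist()); print(im[180:196,180].tolist(), im[148:160,195].tolist())
E
```

```text
scene0 pink [([257, 133, 14, 41, 414], [263.1, 156.5]), ([312, 155, 5, 8, 22], [314.0, 159.1]), ([304, 161, 17, 35, 337], [311.9, 178.7])]
scene0 red []
scene0 yellow []
sc11 pink [([261, 133, 5, 9, 23], [263.1, 137.9]), ([257, 141, 14, 33, 381], [263.2, 157.7]), ([312, 154, 5, 9, 26], [314.2, 158.4]), ([304, 162, 17, 34, 394], [311.9, 179.6])]
sc11 red []
sc11 yellow []
top0 pink [([293, 138, 20, 25, 297], [302.9, 149.8]), ([295, 207, 21, 21, 301], [304.9, 216.9])]
top0 red []
top0 yellow [([318, 242, 18, 18, 262], [326.4, 250.6])]
top11 pink [([293, 138, 20, 25, 297], [302.8, 149.9]), ([295, 207, 21, 20, 302], [304.8, 216.9])]
top11 red []
top11 yellow [([318, 242, 18, 18, 262], [326.4, 250.6])]
bottle cap expected scene [323.93855121 136.97897919] top [360.07559751 194.99068388]
[122, 102, 233, 228, 226, 234, 254, 72, 115, 170, 123, 189, 165, 116] [255, 196, 166, 62, 54, 47, 43, 221, 202, 197, 195, 195, 195, 197, 198, 196]
[150, 95, 105, 120, 112, 124, 36, 168, 113, 105, 193, 191, 191, 188, 189, 188] [200, 193, 241, 241, 242, 254, 239, 95, 89, 65, 255, 216]
```

```bash
python3 -c "
from bench import job
print(job.close_job())"
```

```text
the job is handed in; nothing more can be done
None
```

The job is handed in at about 31 s: the bottle was seen upright on the free bench at about (0.51, -0.34) after release, the shell stalled firmly against both rail and end stop, and image code (no views left) puts the arm at about 1.2 rad, holding it, with the pink bottles and tin unmoved.

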